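# Find the canister that still holds its check weight

### The job

Three capped check-weight canisters stand on the black mat: put the short one, which is the wrong kind, into the open blue reject tray and let go of it. Then lift the tall blue-capped canister at least 5 cm clear and stand it back on the mat, lift the tall orange-capped one likewise, and judge from the force which of the two is heavier. Finish while holding the heavier one upright and still, at least 12 cm above the bench over the green disc, with the lighter one standing on the mat; never tip the tall ones and leave the other labware alone.

Things in the scene. Friction and masses are not known exactly. Their poses are not given: they have to be found in the camera images.
- can_blue: closed opaque white canister with a blue cap, upright, diameter 48 mm, height 70 mm (cap: top 13 mm). Origin at the centre of its underside, z up. Inside a loose cylinder shifts by 1 to 2 mm: brass (core_brass_c0) in one tall canister, either one, plastic in the other; the one with brass is 2.4 to 4 N heavier (about 0.43 against 0.11 kg), unseen from outside. Starts on the mat
- can_orange: closed opaque white canister with an orange cap, upright, diameter 48 mm, height 70 mm (cap: top 13 mm). Origin at the centre of its underside, z up. Inside a loose cylinder shifts by 1 to 2 mm: brass (core_brass_c0) in one tall canister, either one, plastic in the other; the one with brass is 2.4 to 4 N heavier (about 0.43 against 0.11 kg), unseen from outside. Starts on the mat
- can_short: short canister of the wrong kind, white with an orange cap, upright cylinder, diameter 48 mm, height only 42 mm, 0.03 kg. Origin at the centre of its underside, z up. Starts standing on the mat in one of three places
- mat: fixed black rubber mat on the bench, 140 mm (its x) by 320 mm (its y), 4 mm thick, z up; origin at the centre of its underside, on the bench top. The three canisters stand in a row along its y, on its middle line within 5 mm, about 100 mm apart, one at the middle
- tray: fixed open blue plastic reject tray, 160 by 160 mm outside, 35 mm high, walls and floor 5 mm thick, empty; origin at the centre of its underside, on the bench top, x and y along its sides
- disc: fixed flat round green disc on the bench, diameter 80 mm, 4 mm thick; origin at the centre of its underside. The heavier canister is to be held over it
- flask_a: bystander: stoppered glass flask, 74 mm wide, 188 mm high, origin at the centre of its underside
- flask_b: bystander: stoppered glass flask, 74 mm wide, 188 mm high, origin at the centre of its underside
- beaker: bystander: glass beaker, 68 mm wide, 85 mm high, origin at the centre of its underside
- bottle_a: bystander: white plastic bottle, 56 mm wide, 120 mm high, origin at the centre of its underside
- bottle_b: bystander: white plastic bottle, 56 mm wide, 120 mm high, origin at the centre of its underside
- dish: bystander: small clear dish, 60 mm wide, 14 mm high, origin at the centre of its underside
- carton: bystander: closed cardboard carton, 100 by 140 by 70 mm high, origin at the centre of its underside
Things that resemble listed ones, but are neither listed nor needed, are in the scene too. Leave any pink look-alike of the can_short alone.

How it is judged:
On the way, in this order (a step that is already met when the one before it is completed fails the run):
1. the short canister lies or stands in the reject tray, let go of (x of can_short in the frame of tray between -0.075 and 0.075 m and y of can_short in the frame of tray between -0.075 and 0.075 m and z of can_short in the frame of tray below 0.035 m and contact force between can_short and the fingers below 0.1 N and linear speed of can_short below 0.03 m/s), for 0.2 s.
2. the blue-capped canister is lifted at least 4 cm clear of the mat while the orange-capped one stands on the mat (height (world z) of can_blue above 0.044 m and contact force between can_blue and the fingers above 1 N and x of can_orange in the frame of mat between -0.07 and 0.07 m and y of can_orange in the frame of mat between -0.16 and 0.16 m and z of can_orange in the frame of mat below 0.008 m and angle between can_orange's own z axis and vertical below 0.1 rad and contact force between can_orange and the fingers below 0.2 N), for 0.2 s.
3. the orange-capped canister is lifted at least 4 cm clear while the blue-capped one stands back on the mat (height (world z) of can_orange above 0.044 m and contact force between can_orange and the fingers above 1 N and x of can_blue in the frame of mat between -0.07 and 0.07 m and y of can_blue in the frame of mat between -0.16 and 0.16 m and z of can_blue in the frame of mat below 0.008 m and angle between can_blue's own z axis and vertical below 0.1 rad and contact force between can_blue and the fingers below 0.2 N), for 0.2 s.
At the end, for the whole second after the job is handed in: the short canister is in the reject tray, let go of; the heavier tall canister is gripped and still, its underside at least 95 mm above the bench, its centre within 40 mm of the disc's centre seen from above, within 0.3 rad of upright; the lighter one stands upright on the mat, untouched (all of step 1 and ((distance between core_brass_c0 and can_blue below 0.05 m and (height (world z) of can_blue above 0.095 m and horizontal distance between can_blue and disc below 0.04 m and angle between can_blue's own z axis and vertical below 0.3 rad and contact force between can_blue and the fingers above 1 N and linear speed of can_blue below 0.03 m/s) and (x of can_orange in the frame of mat between -0.07 and 0.07 m and y of can_orange in the frame of mat between -0.16 and 0.16 m and z of can_orange in the frame of mat below 0.008 m and angle between can_orange's own z axis and vertical below 0.1 rad and contact force between can_orange and the fingers below 0.2 N)) or (distance between core_brass_c0 and can_orange below 0.05 m and (height (world z) of can_orange above 0.095 m and horizontal distance between can_orange and disc below 0.04 m and angle between can_orange's own z axis and vertical below 0.3 rad and contact force between can_orange and the fingers above 1 N and linear speed of can_orange below 0.03 m/s) and (x of can_blue in the frame of mat between -0.07 and 0.07 m and y of can_blue in the frame of mat between -0.16 and 0.16 m and z of can_blue in the frame of mat below 0.008 m and angle between can_blue's own z axis and vertical below 0.1 rad and contact force between can_blue and the fingers below 0.2 N)))); the arm keeps its last pose, push and grip.
It fails at once if a tall canister is tipped by more than 0.5 rad (angle between any of can_blue, can_orange's own z axis and vertical above 0.5 rad).
It fails at once if a bystander is shifted by more than 3 cm (distance of any of flask_a, flask_b, beaker, bottle_a, bottle_b, dish, carton from where it was at the start of the episode above 0.03 m).
It also fails if it takes over 72 s, if anything falls off the work surface, if the arm or the gripper's body presses on something with over 40 N, if the wrist force passes 120 N, or if a joint passes its speed limit or range.

### The arm

A 6-joint arm with a two-finger parallel gripper is mounted at the origin on the work surface. World frame = base frame: x ahead of the robot, y to its left, z up, the work surface at z = 0. Lengths are in m, angles in rad, forces in N, time in s.
With the tool pointing down it reaches from about 0.25 to 0.725 m from the base axis. Payload 4 kg.
Tool frame: the origin (TCP) lies on the centre line of the jaws, within the pads' length; the fingertips stand 14 mm ahead of it and the grasp point (between the pads) lies 5 mm behind it; z points along the fingers, x is the direction in which the jaws open and shut, and the axes are right-handed (so a half turn about z gives the same grasp; the last joint's range is limited). The gripper opens to 85 mm and grips with 20 to 120 N. Pads are 22 mm wide; open, the fingers measure 114 mm over their backs; the gripper's body (76 mm by 85 mm) begins 54 mm behind the grasp point. The pads swing forward as they close: fully open they stand 13 mm farther back than shut.
Start: joints at [1.244, 0.241, 0.005, 1.335, 0, 1.571], TCP at [0.161, 0.474, 0.245] pointing down, gripper open.
Joint ranges: [-2.72, 2.72], [-1.05, 1.87], [-1.09, 1.28], [-1.99, 2.15], [-1.42, 1.44], [-3.14, 3.14]. Speed limits (rad/s): [2.79, 2.79, 3.14, 3.14, 3.14, 3.14].

### API

Orientations are given as a unit quaternion [x, y, z, w].
In Python, from workcell import bot gives the robot as it stands.
- The arm moves only by the tool play_rows, never from a script. Its argument "motion" is a list of rows, each an object with "fingers": the closure, from -1 (fully open) to 1 (shut), so that 0 is half open; "translation": the shift along the tool's x, y, z in cm, a list of three; "roll": the turn about the tool's z in degrees. A call has 1 to 20 rows; each row is the pose to reach, as a shift and turn from the pose commanded when the call began, along the tool's axes at that moment; what a row does not reach only later rows make up. A row lasts 1/12 s, in which the tool goes at most 41.7 mm and 7.16 degrees, less where a joint would pass 70% of its speed; a pose out of reach is approached as far as the arm can. A call with a gripper value outside its range is refused whole. The fingers move at their own pace and stop on an object; the grip force is fixed at half the most. Time passes only in rows, so rows that repeat a pose let the fingers close. It gives the time, the measured TCP pose, the force and the opening at its end, in the units of the state.
- bot.get_obs(): the state, without advancing time (a new reading comes with each control period).
- bot.camera(name): name is "scene" or "top"; returns a dict with "pixels" (480x640x3 uint8, red, green, blue), "intrinsics" (3x3 intrinsics, pixels), "world_to_cam" (4x4, takes a point from world to camera coordinates). Camera axes: x right, y down, z forward; pixel columns grow to the right and rows downward; lengths in m; the calibration is good to about 2 mm. A picture is of the moment at which its call begins. There is no depth.
- bot.job_done(): hands the job in, once; it reports no verdict.
The state is a dict: "clock": time; "joint_pos": joint angles; "joint_vel": joint speeds; "tau": joint torques, N m; "eef_pos": TCP position; "tool_rot": TCP orientation; "ft_force": force on the tool from outside, world axes, zero at the start; "ft_torque": the same for the moment, N m; "grip_width": finger opening in m.
Only numpy, scipy, OpenCV 4.12 (cv2) and the standard library are available. Lean on these libraries where they do the work, as an engineer would, in place of code of your own. Each camera call takes 0.05 s, during which the arm holds its last target. There are 200 camera calls.

## Working session

There is one attempt and no reset: what is moved stays moved. The work goes in short steps, Python scripts to look and compute and a tool call to move; the robot and the scene stay as the last step left them, time stands still between calls to the robot, and variables do not carry over. Pictures are saved under pics/ and viewed, about 8 in all and at most 12, crops included, and the job is handed in when it is done.

Besides the shell and the picture viewer there is one more tool, called as name(argument=value, ...) on one line, values as JSON. play_rows: Moves the arm, as the interface text tells. Its arguments: {"type":"object","properties":{"motion":{"type":"array","items":{"type":"object","properties":{"fingers":{"type":"number"},"translation":{"type":"array","items":{"type":"number"}},"roll":{"type":"number"}}}}},"required":["motion"]}

```bash
mkdir -p pics; cat > h.py <<'E'
import numpy as np, cv2
from workcell import bot
def shot(n,f=None):
    c=bot.camera(n)
    if f: cv2.imwrite('pics/'+f,c['pixels'][...,::-1])
    return c
def ray(c,u,v,z):
    K=np.array(c['intrinsics']);T=np.array(c['world_to_cam']);R=T[:3,:3];o=-R.T@T[:3,3]
    d=R.T@np.linalg.inv(K)@np.array([u,v,1.]);return o+d*(z-o[2])/d[2]
E
python3 - <<'E'
from h import *
for n in('top','scene'):
    c=shot(n,n+'0.png');print(n,ray(c,320,240,0),np.array(c['world_to_cam']).round(3).tolist())
s=bot.get_obs();print(s)
E
```

```text
top [0.54993284 0.1076307  0.        ] [[-0.024, -0.999, -0.021, 0.118], [-0.984, 0.027, -0.175, 0.555], [0.175, 0.017, -0.984, 1.142], [0.0, 0.0, 0.0, 1.0]]
scene [0.54888743 0.13764233 0.        ] [[0.811, 0.584, 0.019, -0.526], [0.472, -0.637, -0.609, -0.158], [-0.344, 0.503, -0.793, 1.39], [0.0, 0.0, 0.0, 1.0]]
{'clock': 0.1, 'joint_pos': array([ 1.24399503e+00,  2.41333969e-01,  3.85177267e-03,  1.33519119e+00,
       -1.95552162e-05,  1.57080813e+00]), 'joint_vel': array([ 4.88666012e-05, -1.83564936e-03,  2.90316992e-03, -3.30849057e-04,
       -9.22715928e-04,  9.66854630e-04]), 'tau': array([ 5.25211567e-05, -3.73137653e+01,  2.53010309e+01,  1.08641034e-02,
        7.59519799e-05, -1.46679980e-06]), 'eef_pos': array([0.16033985, 0.47302437, 0.24450104]), 'tool_rot': array([ 8.12719285e-01,  5.82654686e-01, -7.57058192e-04,  5.54794484e-04]), 'ft_force': array([ 1.0858055 , -0.31681175, -0.06006724]), 'ft_torque': array([-0.00951561, -0.03220227, -0.0036013 ]), 'grip_width': 0.08538600257187023}
```

View pics/top0.png

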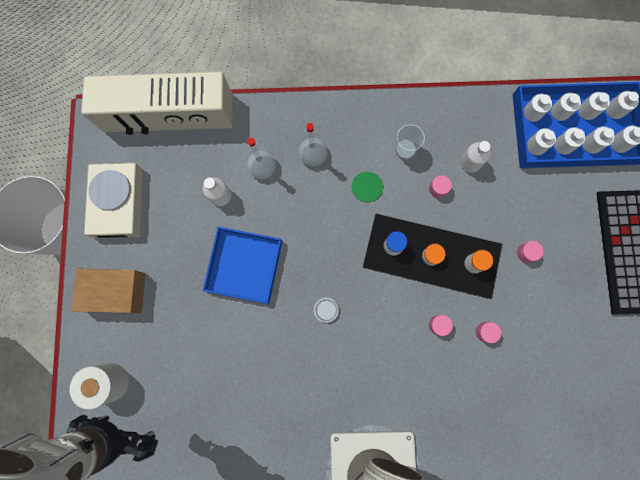

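View pics/scene0.png

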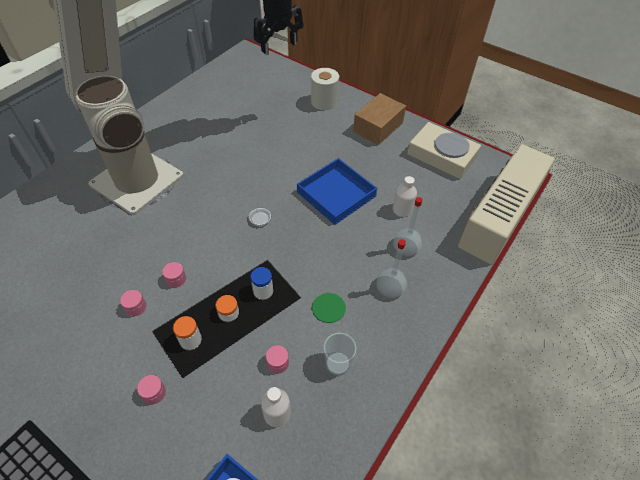

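The top view shows a blue cap at (397,243), orange caps at (434,254) and (482,260) on the mat, the blue tray at (243,265) and the green disc at (367,187). In the scene view the caps are at (261,276), (227,306) and (185,327), and the middle one looks short.

Things that could be taken for can_short, by top-view pixel:
- orange middle (434,254)
- orange right (482,260), which is tall
- pink look-alikes at (441,186), (531,252), (442,326) and (489,332)

By the description I choose the middle orange one. Next I check it in a crop and by triangulation.

```bash
cat >> h.py <<'E'
def blobs(c,col,amin=60):
    h=cv2.cvtColor(c['pixels'],cv2.COLOR_RGB2HSV)
    lo,hi={'orange':((5,170,100),(16,255,255)),'blue':((100,150,60),(125,255,255)),'green':((45,120,60),(80,255,255))}[col]
    m=cv2.inRange(h,lo,hi);n,l,st,ce=cv2.connectedComponentsWithStats(m)
    return [(ce[i].round(1),st[i,4],st[i,:4],l==i) for i in range(1,n) if st[i,4]>amin]
def tri(cs,ps):
    A=[];
    for c,p in zip(cs,ps):
        P=np.array(c['intrinsics'])@np.array(c['world_to_cam'])[:3];A.append((P,np.array(p,float).reshape(2,1)))
    X=cv2.triangulatePoints(A[0][0],A[1][0],A[0][1],A[1][1]);return (X[:3]/X[3]).ravel()
E
python3 - <<'E'
from h import *
t=shot('top');s=shot('scene')
for n,c in(('top',t),('scene',s)):
    for col in('orange','blue','green'):
        for b in blobs(c,col):
            print(n,col,b[0],b[1],b[2],ray(c,*b[0],.0)[:2].round(4))
            if n=='top' and col=='blue' and 2000<b[1]<8000 and b[0][0]<300:
                r=cv2.minAreaRect(np.argwhere(b[3])[:,::-1].astype(np.float32));print('tray rim',[ray(t,*p,.035)[:2].round(3).tolist() for p in cv2.boxPoints(r)])
h=cv2.cvtColor(t['pixels'],cv2.COLOR_RGB2HSV)
m=cv2.inRange(t['pixels'],(0,0,0),(45,45,45));m[:, :350]=0;m[:,515:]=0;m[:200]=0;m[310:]=0
r=cv2.minAreaRect(cv2.findNonZero(m));print('mat',[ray(t,*p,.004)[:2].round(3).tolist() for p in cv2.boxPoints(r)])
cv2.imwrite('pics/crop.png',cv2.resize(s['pixels'][240:380,140:310,::-1],None,fx=4,fy=4,interpolation=2))
E
```

```text
top orange [434.8 253.3] 335 [425 243  21  21] [ 0.5089 -0.1749]
top orange [482.1 259.7] 356 [472 249  21  22] [ 0.4899 -0.2895]
top blue [573.2 125.8] 5375 [513  82 127  86] [ 0.8291 -0.5495]
top blue [242.5 265. ] 4431 [203 227  79  77] [0.4925 0.3012]
tray rim [[0.43, 0.391], [0.587, 0.362], [0.55, 0.199], [0.394, 0.231]]
top blue [396.5 240.9] 348 [387 231  21  21] [ 0.5424 -0.0822]
top green [366.9 186.4] 732 [352 172  31  30] [ 0.6843 -0.0145]
scene orange [225.8 304.5] 342 [215 295  22  20] [ 0.481  -0.1515]
scene orange [184.2 326.5] 404 [173 316  24  22] [ 0.4433 -0.2506]
scene blue [336.2 190.4] 2978 [297 158  80  66] [0.4825 0.309 ]
scene blue [260.6 276.2] 335 [250 267  22  20] [ 0.4961 -0.0414]
scene blue [229.9 470.5] 666 [206 454  52  26] [ 0.7337 -0.4154]
scene green [328.5 307.4] 763 [313 293  32  30] [ 0.6824 -0.013 ]
mat [[0.478, 0.005], [0.613, -0.032], [0.526, -0.344], [0.395, -0.301]]
```

View pics/crop.png

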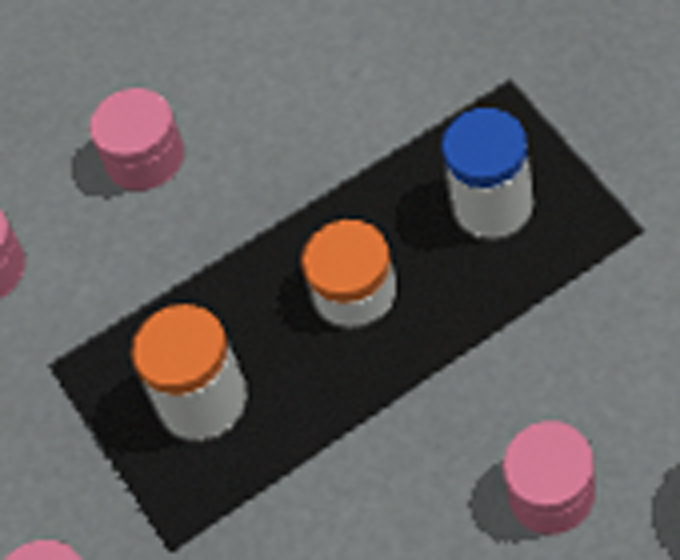

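The crop confirms that the middle orange canister at crop (348,275) is short. The blue at (488,170) and the left orange at (195,370) are tall.

```bash
cat >> h.py <<'E'
def go(p,xang,obs=None):
    "tool-axes shift (cm) and roll (deg) to reach TCP p with tool x heading xang (deg)"
    from scipy.spatial.transform import Rotation as Ro
    o=obs or bot.get_obs();R=Ro.from_quat(o['tool_rot']).as_matrix()
    h=np.degrees(np.arctan2(R[1,0],R[0,0]));r=(h-xang+90)%180-90
    return (R.T@(np.array(p)-o['eef_pos'])*100).round(2),round(r,1),round(h,1)
E
python3 - <<'E'
from h import *
t=shot('top');s=shot('scene')
for n,(a,b,z) in dict(short=((434.8,253.3),(225.8,304.5),.044),orange=((482.1,259.7),(184.2,326.5),.072),blue=((396.5,240.9),(260.6,276.2),.072),disc=((366.9,186.4),(328.5,307.4),.004)).items():
    print(n,ray(t,*a,z)[:2].round(4),ray(s,*b,z)[:2].round(4),tri((t,s),(a,b)).round(4))
print('tray ctr',ray(t,242.5,265,.02),'flask',ray(t,314,155,.04)[:2],'beaker',ray(t,410,143,.04)[:2])
print(go([.497,-.169,.245],-15.4))
E
```

```text
short [ 0.5031 -0.1656] [ 0.5026 -0.1662] [ 0.5029 -0.1659  0.0439]
orange [ 0.4816 -0.2676] [ 0.4813 -0.2677] [ 0.4815 -0.2676  0.0721]
blue [ 0.5311 -0.0725] [ 0.5304 -0.0733] [ 0.5307 -0.0729  0.0719]
disc [ 0.6832 -0.0142] [ 0.6835 -0.0149] [ 0.6833 -0.0144  0.0031]
tray ctr [0.49012878 0.29758991 0.02      ] flask [0.75783955 0.11669058] beaker [ 0.78150392 -0.12270408]
(array([-5.003e+01,  5.250e+01,  4.000e-02]), np.float64(86.7), np.float64(71.3))
```

play_rows(motion=[{"fingers": -1, "translation": [-49.5, 53, 0], "roll": 86.5}, {"fingers": -1, "translation": [-49.5, 53, 0], "roll": 86.5}, {"fingers": -1, "translation": [-49.5, 53, 0], "roll": 86.5}, {"fingers": -1, "translation": [-49.5, 53, 0], "roll": 86.5}, {"fingers": -1, "translation": [-49.5, 53, 0], "roll": 86.5}, {"fingers": -1, "translation": [-49.5, 53, 0], "roll": 86.5}, {"fingers": -1, "translation": [-49.5, 53, 0], "roll": 86.5}, {"fingers": -1, "translation": [-49.5, 53, 0], "roll": 86.5}, {"fingers": -1, "translation": [-49.5, 53, 0], "roll": 86.5}, {"fingers": -1, "translation": [-49.5, 53, 0], "roll": 86.5}, {"fingers": -1, "translation": [-49.5, 53, 0], "roll": 86.5}, {"fingers": -1, "translation": [-49.5, 53, 0], "roll": 86.5}, {"fingers": -1, "translation": [-49.5, 53, 0], "roll": 86.5}, {"fingers": -1, "translation": [-49.5, 53, 0], "roll": 86.5}, {"fingers": -1, "translation": [-49.5, 53, 0], "roll": 86.5}, {"fingers": -1, "translation": [-49.5, 53, 0], "roll": 86.5}, {"fingers": -1, "translation": [-49.5, 53, 0], "roll": 86.5}, {"fingers": -1, "translation": [-49.5, 53, 0], "roll": 86.5}, {"fingers": -1, "translation": [-49.5, 53, 0], "roll": 86.5}, {"fingers": -1, "translation": [-49.5, 53, 0], "roll": 86.5}])

```text
clock: 1.97
eef_pos: [0.5033, -0.1661, 0.2446]
tool_rot: [0.991, -0.133, -0.001, -0.0]
ft_force: [-0.5, 0.3, -0.1]
grip_width: 0.0853
```

```bash
python3 - <<'E'
from h import *
print(go([.503,-.166,.024],-15.2),bot.get_obs()['eef_pos'],bot.get_obs()['joint_pos'])
E
```

```text
(array([0.000e+00, 1.000e-02, 2.206e+01]), np.float64(-0.1), np.float64(-15.3)) [ 0.50332865 -0.1661112   0.24457357] [-3.18983707e-01  3.01923913e-01  8.55574936e-02  1.35608537e+00
  3.90554657e-04  1.51958089e+00]
```

play_rows(motion=[{"fingers": -1, "translation": [0, 0, 4], "roll": 0}, {"fingers": -1, "translation": [0, 0, 8], "roll": 0}, {"fingers": -1, "translation": [0, 0, 12], "roll": 0}, {"fingers": -1, "translation": [0, 0, 15], "roll": 0}, {"fingers": -1, "translation": [0, 0, 18], "roll": 0}, {"fingers": -1, "translation": [0, 0, 20], "roll": 0}, {"fingers": -1, "translation": [0, 0, 21.5], "roll": 0}, {"fingers": -1, "translation": [0, 0, 22], "roll": 0}, {"fingers": -1, "translation": [0, 0, 22], "roll": 0}, {"fingers": 1, "translation": [0, 0, 22], "roll": 0}, {"fingers": 1, "translation": [0, 0, 22], "roll": 0}, {"fingers": 1, "translation": [0, 0, 22], "roll": 0}, {"fingers": 1, "translation": [0, 0, 22], "roll": 0}, {"fingers": 1, "translation": [0, 0, 22], "roll": 0}, {"fingers": 1, "translation": [0, 0, 22], "roll": 0}, {"fingers": 1, "translation": [0, 0, 22], "roll": 0}, {"fingers": 1, "translation": [0, 0, 22], "roll": 0}, {"fingers": 1, "translation": [0, 0, 22], "roll": 0}])

```text
clock: 3.47
eef_pos: [0.5049, -0.1657, 0.0271]
tool_rot: [0.991, -0.132, 0.002, 0.0]
ft_force: [-0.2, 0.7, 6.2]
grip_width: 0.0461
```

```bash
python3 - <<'E'
from h import *
o=bot.get_obs();print(go([.503,-.166,.19],-15.2),go([.490,.297,.19],-15.2),o['eef_pos'],o['grip_width'])
E
```

```text
(array([ -0.12,   0.08, -16.29]), np.float64(-0.0), np.float64(-15.2)) (array([-13.53, -44.26, -16.32]), np.float64(-0.0), np.float64(-15.2)) [ 0.50488089 -0.16566794  0.0271328 ] 0.04610558263117245
```

play_rows(motion=[{"fingers": 1, "translation": [0, 0, -2], "roll": 0}, {"fingers": 1, "translation": [0, 0, -5], "roll": 0}, {"fingers": 1, "translation": [0, 0, -9], "roll": 0}, {"fingers": 1, "translation": [0, 0, -13], "roll": 0}, {"fingers": 1, "translation": [0, 0, -16.5], "roll": 0}, {"fingers": 1, "translation": [-1, -3.5, -16.5], "roll": 0}, {"fingers": 1, "translation": [-13.5, -44.3, -16.5], "roll": 0}, {"fingers": 1, "translation": [-13.5, -44.3, -16.5], "roll": 0}, {"fingers": 1, "translation": [-13.5, -44.3, -16.5], "roll": 0}, {"fingers": 1, "translation": [-13.5, -44.3, -16.5], "roll": 0}, {"fingers": 1, "translation": [-13.5, -44.3, -16.5], "roll": 0}, {"fingers": 1, "translation": [-13.5, -44.3, -16.5], "roll": 0}, {"fingers": 1, "translation": [-13.5, -44.3, -16.5], "roll": 0}, {"fingers": 1, "translation": [-13.5, -44.3, -16.5], "roll": 0}, {"fingers": 1, "translation": [-13.5, -44.3, -16.5], "roll": 0}, {"fingers": 1, "translation": [-13.5, -44.3, -16.5], "roll": 0}, {"fingers": 1, "translation": [-13.5, -44.3, -16.5], "roll": 0}, {"fingers": 1, "translation": [-13.5, -44.3, -16.5], "roll": 0}, {"fingers": 1, "translation": [-13.5, -44.3, -16.5], "roll": 0}, {"fingers": 1, "translation": [-13.5, -44.3, -16.5], "roll": 0}])

```text
clock: 5.13
eef_pos: [0.4896, 0.2963, 0.1904]
tool_rot: [0.991, -0.133, -0.0, 0.0]
ft_force: [-0.4, 0.0, -0.6]
grip_width: 0.0464
```

```bash
python3 - <<'E'
from h import *
o=bot.get_obs();print(go([.490,.297,.03],-12),o['eef_pos'],o['grip_width'],o['ft_force'])
shot('top','t1.png')
E
```

```text
(array([ 0.02, -0.09, 16.04]), np.float64(-3.3), np.float64(-15.3)) [0.48957024 0.29631026 0.19036601] 0.04641642059972071 [-0.4478459   0.04123094 -0.61021899]
```

View pics/t1.png

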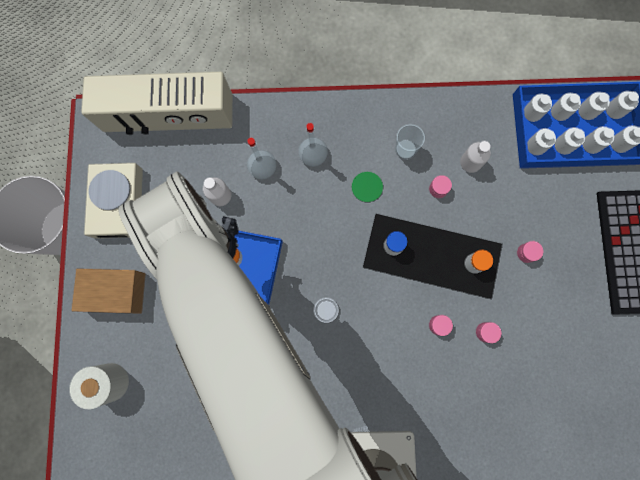

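The short canister is held over the tray: gripper at (230,235), mat middle now empty. Next I lower, release and rise.

play_rows(motion=[{"fingers": 1, "translation": [0, 0, 4], "roll": -3}, {"fingers": 1, "translation": [0, 0, 8], "roll": -3}, {"fingers": 1, "translation": [0, 0, 11], "roll": -3}, {"fingers": 1, "translation": [0, 0, 13.5], "roll": -3}, {"fingers": 1, "translation": [0, 0, 15], "roll": -3}, {"fingers": 1, "translation": [0, 0, 15.9], "roll": -3}, {"fingers": 1, "translation": [0, 0, 15.9], "roll": -3}, {"fingers": -1, "translation": [0, 0, 15.9], "roll": -3}, {"fingers": -1, "translation": [0, 0, 15.9], "roll": -3}, {"fingers": -1, "translation": [0, 0, 15.9], "roll": -3}, {"fingers": -1, "translation": [0, 0, 15.9], "roll": -3}, {"fingers": -1, "translation": [0, 0, 15.9], "roll": -3}, {"fingers": -1, "translation": [0, 0, 15.9], "roll": -3}, {"fingers": -1, "translation": [0, 0, 15.9], "roll": -3}, {"fingers": -1, "translation": [0, 0, 14], "roll": -3}, {"fingers": -1, "translation": [0, 0, 11], "roll": -3}, {"fingers": -1, "translation": [0, 0, 7], "roll": -3}, {"fingers": -1, "translation": [0, 0, 3], "roll": -3}, {"fingers": -1, "translation": [0, 0, 0], "roll": 0}, {"fingers": -1, "translation": [0, 0, 0], "roll": 0}])

```text
clock: 6.85
eef_pos: [0.4931, 0.2997, 0.1984]
tool_rot: [0.991, -0.133, 0.005, -0.004]
ft_force: [1.0, 0.8, 0.5]
grip_width: 0.0852
```

```bash
python3 - <<'E'
from h import *
o=bot.get_obs();print(go([.5309,-.0727,.19],-15),o['eef_pos'],o['grip_width'],o['ft_force'])
s=shot('scene')
for b in blobs(s,'orange',30):print(b[:3],ray(s,*b[0],.04))
E
```

```text
(array([13.47, 34.93,  0.61]), np.float64(-0.3), np.float64(-15.3)) [0.49310482 0.2997347  0.19837524] 0.08518641123793823 [0.97624036 0.81644357 0.51258933]
(array([336.1, 184.2]), np.int32(189), array([328, 177,  17,  15], dtype=int32)) [0.48859666 0.29649837 0.04      ]
(array([184.2, 326.5]), np.int32(404), array([173, 316,  24,  22], dtype=int32)) [ 0.46441756 -0.26011484  0.04      ]
```

The short canister is in the tray (cap at scene (336,184)). Next is the blue one.

play_rows(motion=[{"fingers": -1, "translation": [13.7, 34.5, 0], "roll": 0}, {"fingers": -1, "translation": [13.7, 34.5, 0], "roll": 0}, {"fingers": -1, "translation": [13.7, 34.5, 0], "roll": 0}, {"fingers": -1, "translation": [13.7, 34.5, 0], "roll": 0}, {"fingers": -1, "translation": [13.7, 34.5, 0], "roll": 0}, {"fingers": -1, "translation": [13.7, 34.5, 0], "roll": 0}, {"fingers": -1, "translation": [13.7, 34.5, 0], "roll": 0}, {"fingers": -1, "translation": [13.7, 34.5, 0], "roll": 0}, {"fingers": -1, "translation": [13.7, 34.5, 0], "roll": 0}, {"fingers": -1, "translation": [13.7, 34.5, 0], "roll": 0}, {"fingers": -1, "translation": [13.7, 34.5, 0], "roll": 0}, {"fingers": -1, "translation": [13.7, 34.5, 0], "roll": 0}, {"fingers": -1, "translation": [13.7, 34.5, 0], "roll": 0}, {"fingers": -1, "translation": [13.7, 34.5, 0], "roll": 0}, {"fingers": -1, "translation": [13.7, 34.5, 0], "roll": 0}])

```text
clock: 8.15
eef_pos: [0.5311, -0.0699, 0.1902]
tool_rot: [0.991, -0.131, -0.0, -0.0]
ft_force: [0.1, 0.1, 0.9]
grip_width: 0.0852
```

```bash
python3 - <<'E'
from h import *
o=bot.get_obs();print(go([.5309,-.0727,.041],-15),o['eef_pos'],o['ft_force'])
t=shot('top','t2.png');
for c in('orange','blue'):
  for b in blobs(t,c):print(c,b[:2],ray(t,*b[0],.072))
E
```

```text
(array([ 0.06,  0.28, 14.92]), np.float64(-0.1), np.float64(-15.1)) [ 0.53113177 -0.06990504  0.19019994] [0.11598306 0.10906738 0.94726152]
orange (array([241.7, 264. ]), np.int32(294)) [0.48642914 0.29020993 0.072     ]
blue (array([573.2, 125.8]), np.int32(5393)) [ 0.80081204 -0.51228875  0.072     ]
blue (array([242.5, 265. ]), np.int32(4032)) [0.48403539 0.28832855 0.072     ]
blue (array([391.6, 240.3]), np.int32(157)) [ 0.53279107 -0.06114746  0.072     ]
```

play_rows(motion=[{"fingers": -1, "translation": [0, 0.2, 4], "roll": 0}, {"fingers": -1, "translation": [0, 0.2, 7], "roll": 0}, {"fingers": -1, "translation": [0, 0.2, 10], "roll": 0}, {"fingers": -1, "translation": [0, 0.2, 12.5], "roll": 0}, {"fingers": -1, "translation": [0, 0.2, 14.3], "roll": 0}, {"fingers": -1, "translation": [0, 0.2, 14.9], "roll": 0}, {"fingers": -1, "translation": [0, 0.2, 14.9], "roll": 0}, {"fingers": -1, "translation": [0, 0.2, 14.9], "roll": 0}, {"fingers": 1, "translation": [0, 0.2, 14.9], "roll": 0}, {"fingers": 1, "translation": [0, 0.2, 14.9], "roll": 0}, {"fingers": 1, "translation": [0, 0.2, 14.9], "roll": 0}, {"fingers": 1, "translation": [0, 0.2, 14.9], "roll": 0}, {"fingers": 1, "translation": [0, 0.2, 14.9], "roll": 0}, {"fingers": 1, "translation": [0, 0.2, 14.9], "roll": 0}, {"fingers": 1, "translation": [0, 0.2, 14.9], "roll": 0}, {"fingers": 1, "translation": [0, 0.2, 14.9], "roll": 0}, {"fingers": 1, "translation": [0, 0.2, 14.9], "roll": 0}])

```text
clock: 9.62
eef_pos: [0.5313, -0.0733, 0.0428]
tool_rot: [0.991, -0.132, 0.001, -0.0]
ft_force: [-1.6, 0.6, 5.7]
grip_width: 0.0467
```

play_rows(motion=[{"fingers": 1, "translation": [0, 0, -1], "roll": 0}, {"fingers": 1, "translation": [0, 0, -2.5], "roll": 0}, {"fingers": 1, "translation": [0, 0, -4.5], "roll": 0}, {"fingers": 1, "translation": [0, 0, -6.5], "roll": 0}, {"fingers": 1, "translation": [0, 0, -7.5], "roll": 0}, {"fingers": 1, "translation": [0, 0, -8], "roll": 0}, {"fingers": 1, "translation": [0, 0, -8], "roll": 0}, {"fingers": 1, "translation": [0, 0, -8], "roll": 0}, {"fingers": 1, "translation": [0, 0, -8], "roll": 0}, {"fingers": 1, "translation": [0, 0, -8], "roll": 0}, {"fingers": 1, "translation": [0, 0, -8], "roll": 0}, {"fingers": 1, "translation": [0, 0, -8], "roll": 0}, {"fingers": 1, "translation": [0, 0, -8], "roll": 0}, {"fingers": 1, "translation": [0, 0, -8], "roll": 0}, {"fingers": 1, "translation": [0, 0, -8], "roll": 0}, {"fingers": 1, "translation": [0, 0, -8], "roll": 0}])

```text
clock: 10.95
eef_pos: [0.5307, -0.0733, 0.1213]
tool_rot: [0.991, -0.132, 0.0, 0.0]
ft_force: [0.0, 0.3, -4.1]
grip_width: 0.0464
```

```bash
python3 - <<'E'
from h import *
F=[]
for i in range(8):
    c=shot('top' if i%2 else 'scene',f'b{i%2}.png');F.append(bot.get_obs()['ft_force'])
F=np.array(F);o=bot.get_obs();print(F.mean(0),F.std(0),o['eef_pos'],o['grip_width'],o['tau'],o['clock'])
E
```

```text
[-0.19789833 -0.09707287 -4.17316498] [0.47321485 0.40818556 0.6201703 ] [ 0.53070206 -0.07329012  0.12133185] 0.04672706400184022 [ 3.24804123e-04 -4.43585730e+01  2.42606771e+01  1.47040137e-03
  5.74130245e-03 -1.53378903e-05] 11.35
```

View pics/b0.png

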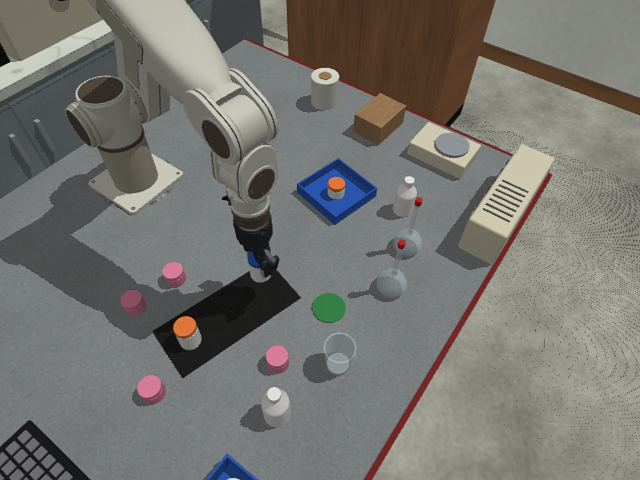

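The scene view shows the blue canister held at (260,265), the short one standing in the tray at (336,188) and the tall orange at (186,333) on the mat. The force with blue is -4.2 N. Next I put it back.

play_rows(motion=[{"fingers": 1, "translation": [0, 0, 3], "roll": 0}, {"fingers": 1, "translation": [0, 0, 5.5], "roll": 0}, {"fingers": 1, "translation": [0, 0, 7], "roll": 0}, {"fingers": 1, "translation": [0, 0, 7.6], "roll": 0}, {"fingers": 1, "translation": [0, 0, 7.9], "roll": 0}, {"fingers": 1, "translation": [0, 0, 7.9], "roll": 0}, {"fingers": 1, "translation": [0, 0, 7.9], "roll": 0}, {"fingers": -1, "translation": [0, 0, 7.9], "roll": 0}, {"fingers": -1, "translation": [0, 0, 7.9], "roll": 0}, {"fingers": -1, "translation": [0, 0, 7.9], "roll": 0}, {"fingers": -1, "translation": [0, 0, 7.9], "roll": 0}, {"fingers": -1, "translation": [0, 0, 7.9], "roll": 0}, {"fingers": -1, "translation": [0, 0, 7.9], "roll": 0}, {"fingers": -1, "translation": [0, 0, 7.9], "roll": 0}, {"fingers": -1, "translation": [0, 0, 5], "roll": 0}, {"fingers": -1, "translation": [0, 0, 1], "roll": 0}, {"fingers": -1, "translation": [0, 0, -3], "roll": 0}, {"fingers": -1, "translation": [0, 0, -7], "roll": 0}, {"fingers": -1, "translation": [0, 0, -7], "roll": 0}, {"fingers": -1, "translation": [0, 0, -7], "roll": 0}])

```text
clock: 13.02
eef_pos: [0.5328, -0.0736, 0.1946]
tool_rot: [0.991, -0.132, 0.004, 0.0]
ft_force: [-0.5, 0.9, 0.2]
grip_width: 0.0853
```

```bash
python3 - <<'E'
from h import *
o=bot.get_obs();print(go([.4815,-.2676,.19],-15),o['eef_pos'],o['ft_force'])
E
```

```text
(array([ 0.14, 20.07,  0.44]), np.float64(-0.2), np.float64(-15.2)) [ 0.53284372 -0.07358282  0.19462691] [-0.52191559  0.88288699  0.22771358]
```

play_rows(motion=[{"fingers": -1, "translation": [0.3, 20, 0], "roll": 0}, {"fingers": -1, "translation": [0.3, 20, 0], "roll": 0}, {"fingers": -1, "translation": [0.3, 20, 0], "roll": 0}, {"fingers": -1, "translation": [0.3, 20, 0], "roll": 0}, {"fingers": -1, "translation": [0.3, 20, 0], "roll": 0}, {"fingers": -1, "translation": [0.3, 20, 0], "roll": 0}, {"fingers": -1, "translation": [0.3, 20, 0], "roll": 0}, {"fingers": -1, "translation": [0.3, 20, 0], "roll": 0}, {"fingers": -1, "translation": [0.3, 20, 0], "roll": 0}, {"fingers": -1, "translation": [0.3, 20, 0], "roll": 0}])

```text
clock: 13.85
eef_pos: [0.4813, -0.2656, 0.1908]
tool_rot: [0.991, -0.131, -0.0, -0.0]
ft_force: [-0.2, -1.0, -0.3]
grip_width: 0.0858
```

```bash
python3 - <<'E'
from h import *
F=[]
for i in range(4): t=shot('top');s=shot('scene');F.append(bot.get_obs()['ft_force'])
print('empty',np.mean(F,0),np.std(F,0))
o=bot.get_obs();print(go([.4815,-.2676,.041],-15),o['eef_pos'])
for n,c in(('t',t),('s',s)):
  for b in blobs(c,'blue'):
    if b[1]<600: print(n,'blue',b[:2],ray(c,*b[0],.072))
E
```

```text
empty [-0.29638834  0.24218089  0.19670392] [0.55809983 0.59028269 0.57682397]
(array([ 0.04,  0.07, 15.04]), np.float64(-0.2), np.float64(-15.2)) [ 0.48121933 -0.26680082  0.19143704]
t blue (array([396.8, 239.9]), np.int32(351)) [ 0.53340358 -0.07330943  0.072     ]
s blue (array([261.1, 276.7]), np.int32(329)) [ 0.53221002 -0.0736972   0.072     ]
```

Blue stands back upright at (0.533,-0.0735), and the empty force is about 0.2 N. Now the orange one.

play_rows(motion=[{"fingers": -1, "translation": [0, 0, 4], "roll": 0}, {"fingers": -1, "translation": [0, 0, 7], "roll": 0}, {"fingers": -1, "translation": [0, 0, 10], "roll": 0}, {"fingers": -1, "translation": [0, 0, 12.5], "roll": 0}, {"fingers": -1, "translation": [0, 0, 14.3], "roll": 0}, {"fingers": -1, "translation": [0, 0, 14.9], "roll": 0}, {"fingers": -1, "translation": [0, 0, 14.9], "roll": 0}, {"fingers": -1, "translation": [0, 0, 14.9], "roll": 0}, {"fingers": 1, "translation": [0, 0, 14.9], "roll": 0}, {"fingers": 1, "translation": [0, 0, 14.9], "roll": 0}, {"fingers": 1, "translation": [0, 0, 14.9], "roll": 0}, {"fingers": 1, "translation": [0, 0, 14.9], "roll": 0}, {"fingers": 1, "translation": [0, 0, 14.9], "roll": 0}, {"fingers": 1, "translation": [0, 0, 14.9], "roll": 0}, {"fingers": 1, "translation": [0, 0, 14.9], "roll": 0}, {"fingers": 1, "translation": [0, 0, 14.9], "roll": 0}, {"fingers": 1, "translation": [0, 0, 14.9], "roll": 0}])

```text
clock: 15.67
eef_pos: [0.4822, -0.2677, 0.044]
tool_rot: [0.991, -0.132, 0.002, 0.001]
ft_force: [-0.5, 0.1, 6.0]
grip_width: 0.0472
```

play_rows(motion=[{"fingers": 1, "translation": [0, 0, -1], "roll": 0}, {"fingers": 1, "translation": [0, 0, -2.5], "roll": 0}, {"fingers": 1, "translation": [0, 0, -4.5], "roll": 0}, {"fingers": 1, "translation": [0, 0, -6.5], "roll": 0}, {"fingers": 1, "translation": [0, 0, -7.5], "roll": 0}, {"fingers": 1, "translation": [0, 0, -8], "roll": 0}, {"fingers": 1, "translation": [0, 0, -8], "roll": 0}, {"fingers": 1, "translation": [0, 0, -8], "roll": 0}, {"fingers": 1, "translation": [0, 0, -8], "roll": 0}, {"fingers": 1, "translation": [0, 0, -8], "roll": 0}, {"fingers": 1, "translation": [0, 0, -8], "roll": 0}, {"fingers": 1, "translation": [0, 0, -8], "roll": 0}, {"fingers": 1, "translation": [0, 0, -8], "roll": 0}, {"fingers": 1, "translation": [0, 0, -8], "roll": 0}, {"fingers": 1, "translation": [0, 0, -8], "roll": 0}, {"fingers": 1, "translation": [0, 0, -8], "roll": 0}])

```text
clock: 17.0
eef_pos: [0.4811, -0.2671, 0.1223]
tool_rot: [0.991, -0.132, 0.0, 0.0]
ft_force: [1.0, -0.1, -1.3]
grip_width: 0.047
```

```bash
python3 - <<'E'
from h import *
F=[]
for i in range(8):
    c=shot('top' if i%2 else 'scene',f'o{i%2}.png');F.append(bot.get_obs()['ft_force'])
F=np.array(F);o=bot.get_obs();print(F.mean(0),F.std(0),o['eef_pos'],o['grip_width'],o['tau'],o['clock'])
E
```

```text
[-0.03836603  0.36065504 -1.54957309] [0.54614587 0.23277998 0.30340525] [ 0.48107958 -0.26708183  0.12235442] 0.046865210772340786 [ 5.97886788e-05 -4.41510415e+01  2.34445292e+01  1.39912419e-03
  9.57036427e-04  1.16452495e-05] 17.4
```

View pics/o0.png

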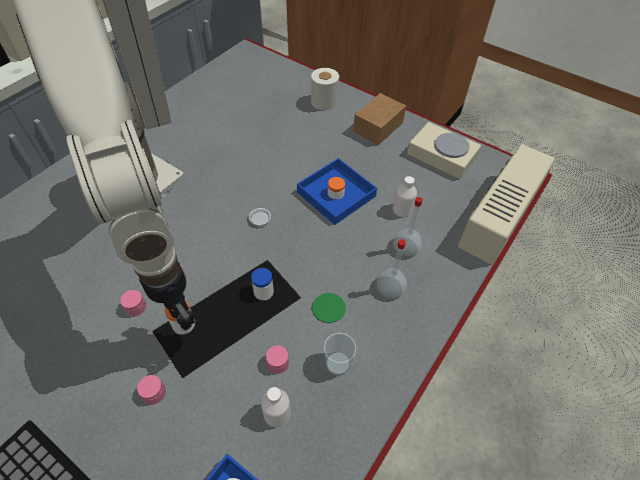

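Orange is held at (180,320) and blue stands at (262,284). The force with orange is -1.5 N against -4.2 N with blue, so blue is heavier. I put orange back.

play_rows(motion=[{"fingers": 1, "translation": [0, 0, 3], "roll": 0}, {"fingers": 1, "translation": [0, 0, 5.5], "roll": 0}, {"fingers": 1, "translation": [0, 0, 7], "roll": 0}, {"fingers": 1, "translation": [0, 0, 7.6], "roll": 0}, {"fingers": 1, "translation": [0, 0, 7.9], "roll": 0}, {"fingers": 1, "translation": [0, 0, 7.9], "roll": 0}, {"fingers": 1, "translation": [0, 0, 7.9], "roll": 0}, {"fingers": -1, "translation": [0, 0, 7.9], "roll": 0}, {"fingers": -1, "translation": [0, 0, 7.9], "roll": 0}, {"fingers": -1, "translation": [0, 0, 7.9], "roll": 0}, {"fingers": -1, "translation": [0, 0, 7.9], "roll": 0}, {"fingers": -1, "translation": [0, 0, 7.9], "roll": 0}, {"fingers": -1, "translation": [0, 0, 7.9], "roll": 0}, {"fingers": -1, "translation": [0, 0, 7.9], "roll": 0}, {"fingers": -1, "translation": [0, 0, 5], "roll": 0}, {"fingers": -1, "translation": [0, 0, 1], "roll": 0}, {"fingers": -1, "translation": [0, 0, -3], "roll": 0}, {"fingers": -1, "translation": [0, 0, -7], "roll": 0}, {"fingers": -1, "translation": [0, 0, -7], "roll": 0}, {"fingers": -1, "translation": [0, 0, -7], "roll": 0}])

```text
clock: 19.07
eef_pos: [0.483, -0.2681, 0.1957]
tool_rot: [0.991, -0.132, 0.003, 0.001]
ft_force: [-0.4, -0.6, -0.7]
grip_width: 0.0856
```

play_rows(motion=[{"fingers": -1, "translation": [0, -20, 0], "roll": 0}, {"fingers": -1, "translation": [0, -20, 0], "roll": 0}, {"fingers": -1, "translation": [0, -20, 0], "roll": 0}, {"fingers": -1, "translation": [0, -20, 0], "roll": 0}, {"fingers": -1, "translation": [0, -20, 0], "roll": 0}, {"fingers": -1, "translation": [0, -20, 0], "roll": 0}, {"fingers": -1, "translation": [0, -20, 0], "roll": 0}, {"fingers": -1, "translation": [0, -20, 0], "roll": 0}, {"fingers": -1, "translation": [0, -20, 0], "roll": 0}, {"fingers": -1, "translation": [0, -20, 0], "roll": 0}, {"fingers": -1, "translation": [0, -20, 0], "roll": 0}])

```text
clock: 19.98
eef_pos: [0.5332, -0.0753, 0.1921]
tool_rot: [0.991, -0.134, -0.0, 0.0]
ft_force: [1.2, -0.4, 0.2]
grip_width: 0.0854
```

```bash
python3 - <<'E'
from h import *
shot('top');shot('top');t=shot('top');s=shot('scene')
for c in(t,s):
  for b in blobs(c,'orange'):print(b[:2],ray(c,*b[0],.072))
o=bot.get_obs();print(go([.5315,-.0735,.041],-15),o['eef_pos'],o['clock'])
E
```

```text
(array([241.7, 264. ]), np.int32(295)) [0.48642914 0.29020993 0.072     ]
(array([336.1, 184.2]), np.int32(188)) [0.50471239 0.27062649 0.072     ]
(array([184.5, 327. ]), np.int32(405)) [ 0.482689   -0.26819082  0.072     ]
(array([-0.23, -0.07, 15.14]), np.float64(-0.3), np.float64(-15.3)) [ 0.53350391 -0.07473247  0.19237424] 20.1833
```

play_rows(motion=[{"fingers": -1, "translation": [0, 0, 4], "roll": 0}, {"fingers": -1, "translation": [0, 0, 7], "roll": 0}, {"fingers": -1, "translation": [0, 0, 10], "roll": 0}, {"fingers": -1, "translation": [0, 0, 12.5], "roll": 0}, {"fingers": -1, "translation": [0, 0, 14.3], "roll": 0}, {"fingers": -1, "translation": [0, 0, 15], "roll": 0}, {"fingers": -1, "translation": [0, 0, 15], "roll": 0}, {"fingers": -1, "translation": [0, 0, 15], "roll": 0}, {"fingers": 1, "translation": [0, 0, 15], "roll": 0}, {"fingers": 1, "translation": [0, 0, 15], "roll": 0}, {"fingers": 1, "translation": [0, 0, 15], "roll": 0}, {"fingers": 1, "translation": [0, 0, 15], "roll": 0}, {"fingers": 1, "translation": [0, 0, 15], "roll": 0}, {"fingers": 1, "translation": [0, 0, 15], "roll": 0}, {"fingers": 1, "translation": [0, 0, 15], "roll": 0}, {"fingers": 1, "translation": [0, 0, 15], "roll": 0}, {"fingers": 1, "translation": [0, 0, 15], "roll": 0}])

```text
clock: 21.6
eef_pos: [0.534, -0.074, 0.0438]
tool_rot: [0.991, -0.132, 0.001, -0.0]
ft_force: [-1.2, 0.2, 5.1]
grip_width: 0.0466
```

play_rows(motion=[{"fingers": 1, "translation": [0, 0, -1], "roll": 0}, {"fingers": 1, "translation": [0, 0, -3], "roll": 0}, {"fingers": 1, "translation": [0, 0, -5], "roll": 0}, {"fingers": 1, "translation": [0, 0, -7], "roll": 0}, {"fingers": 1, "translation": [0, 0, -9], "roll": 0}, {"fingers": 1, "translation": [0, 0, -11], "roll": 0}, {"fingers": 1, "translation": [0, 0, -13], "roll": 0}, {"fingers": 1, "translation": [0, 0, -14], "roll": 0}, {"fingers": 1, "translation": [0, 0, -14.5], "roll": 0}, {"fingers": 1, "translation": [0, 0, -14.5], "roll": 0}, {"fingers": 1, "translation": [0, 0, -14.5], "roll": 0}, {"fingers": 1, "translation": [0, 0, -14.5], "roll": 0}, {"fingers": 1, "translation": [0, 0, -14.5], "roll": 0}])

```text
clock: 22.68
eef_pos: [0.5327, -0.074, 0.1858]
tool_rot: [0.991, -0.132, -0.001, -0.0]
ft_force: [0.1, -0.4, -4.0]
grip_width: 0.0464
```

```bash
python3 - <<'E'
from h import *
o=bot.get_obs();print(go([.682,-.016,.187],-15),o['eef_pos'],o['ft_force'],o['grip_width'],o['joint_pos'])
E
```

```text
(array([12.89, -9.51, -0.16]), np.float64(-0.2), np.float64(-15.2)) [ 0.53268383 -0.07395338  0.18579033] [ 0.13451453 -0.41173143 -3.99831324] 0.046426350108808814 [-1.37952492e-01  3.49307327e-01 -2.92293471e-03  1.22155273e+00
  4.85505628e-06  1.69854441e+00]
```

play_rows(motion=[{"fingers": 1, "translation": [1, -0.7, 0], "roll": 0}, {"fingers": 1, "translation": [3, -2.2, 0], "roll": 0}, {"fingers": 1, "translation": [5, -3.7, 0], "roll": 0}, {"fingers": 1, "translation": [7, -5.2, 0], "roll": 0}, {"fingers": 1, "translation": [9, -6.7, 0], "roll": 0}, {"fingers": 1, "translation": [11, -8.2, 0], "roll": 0}, {"fingers": 1, "translation": [12.4, -9.2, 0], "roll": 0}, {"fingers": 1, "translation": [12.8, -9.5, 0], "roll": 0}, {"fingers": 1, "translation": [12.8, -9.5, 0], "roll": 0}, {"fingers": 1, "translation": [12.8, -9.5, 0], "roll": 0}, {"fingers": 1, "translation": [12.8, -9.5, 0], "roll": 0}, {"fingers": 1, "translation": [12.8, -9.5, 0], "roll": 0}, {"fingers": 1, "translation": [12.8, -9.5, 0], "roll": 0}, {"fingers": 1, "translation": [12.8, -9.5, 0], "roll": 0}, {"fingers": 1, "translation": [12.8, -9.5, 0], "roll": 0}, {"fingers": 1, "translation": [12.8, -9.5, 0], "roll": 0}, {"fingers": 1, "translation": [12.8, -9.5, 0], "roll": 0}])

```text
clock: 24.1
eef_pos: [0.682, -0.0161, 0.1875]
tool_rot: [0.991, -0.133, 0.0, -0.0]
ft_force: [-0.4, -0.1, -3.6]
grip_width: 0.0469
```

```bash
python3 - <<'E'
from h import *
F=[]
for i in range(4):s=shot('scene','f.png');t=shot('top');F.append(bot.get_obs()['ft_force'])
o=bot.get_obs();print(o['eef_pos'],np.mean(F,0),o['grip_width'],abs(o['joint_vel']).max(),o['clock'])
for c in(t,s):
  for b in blobs(c,'orange'):print(b[:2],ray(c,*b[0],.072)[:2],ray(c,*b[0],.045)[:2])
E
```

```text
[ 0.68204014 -0.01598612  0.18724419] [-0.15365961 -0.37887231 -3.76339377] 0.04636508544745596 0.002056137768536413 24.5
(array([482.2, 259.3]), np.int32(342)) [ 0.48255844 -0.26786108] [ 0.48568769 -0.27609399]
(array([241.7, 264. ]), np.int32(294)) [0.48642914 0.29020993] [0.48964915 0.29506283]
(array([184.5, 327.3]), np.int32(392)) [ 0.48319754 -0.2686917 ] [ 0.46898439 -0.26229155]
```

View pics/f.png

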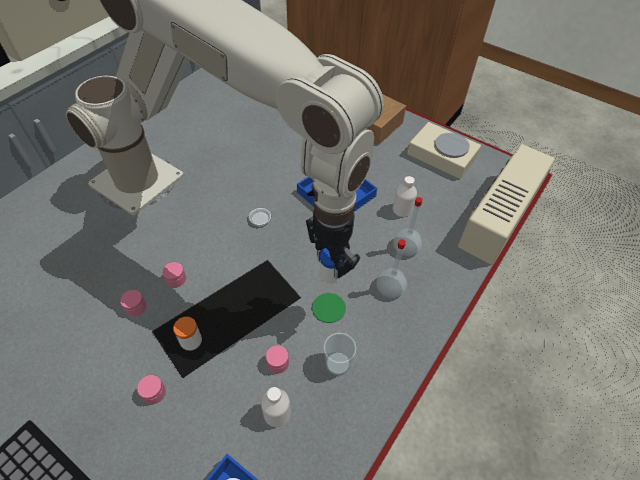

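The blue canister is held upright at (330,262), above the disc at (329,307). Orange stands at (186,333) and the bystanders are undisturbed. Its underside is about 0.147 m up, so I hand in.

```bash
python3 -c "
from h import *
print(bot.job_done())"
```

```text
the job is handed in; nothing more can be done
None
```

I handed the job in at about 24.5 s; no verdict is reported, so the outcome rests on my own checks below.

- **Short canister:** it was the middle one on the mat. It now stands in the reject tray at about (0.49, 0.295), let go of.
- **Weighing:** I lifted blue, then orange, each 8 cm and set back on the mat. The vertical force was about -4.2 N with blue and -1.5 N with orange, against +0.2 N empty. Blue is therefore heavier by about 2.6 N.
- **Final hold:** blue is gripped (opening 46 mm, force -3.8 N) and still. By the TCP position it is within 2–3 mm of the disc's centre, with its underside about 147 mm up. It looks upright in the last picture.
- **Lighter canister:** orange stands on the mat at (0.483, -0.268), about 1–2 mm from where it began.
- **Bystanders:** they look unmoved in the last picture; I did not measure their positions.

No check failed or disagreed. Setting down shifted blue by about 2 mm. Each grip on a standing canister showed a harmless 5–6 N upward push while the fingers closed.

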